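# Index the specimen magazine and load a test bar

### The arm

A 7-joint arm with a two-finger parallel gripper is mounted at the origin on the work surface. World frame = base frame: x ahead of the robot, y to its left, z up, the work surface at z = 0. Lengths are in m, angles in rad, forces in N, time in s.
With the tool pointing down it reaches from about 0.425 to 0.875 m from the base axis. Payload 8.4 kg.
Tool frame: the origin (TCP) lies on the centre line of the jaws, within the pads' length; the fingertips stand 17 mm ahead of it and the grasp point (between the pads) lies 2 mm behind it; z points along the fingers, y is the direction in which the jaws open and shut (so a half turn about z gives the same grasp; the last joint's range is limited). The gripper opens to 85 mm and grips with 20 to 120 N. Pads are 22 mm wide; open, the fingers measure 114 mm over their backs; the gripper's body (76 mm by 85 mm) begins 54 mm behind the grasp point. The pads swing forward as they close: fully open they stand 13 mm farther back than shut.
Start: joints at [-1.288, 0.333, 0.04, 1.465, -0.013, 1.343, -0.059], TCP at [0.242, 0.603, 0.227] pointing down, gripper open.
Joint ranges: [-2.58, 2.58], [-0.38, 2.09], [-1.3, 1.39], [0.25, 2.4], [-1.5, 4.64], [0.08, 2.09], [-2.65, 2.65]. Speed limits (rad/s): [2.22, 2.22, 2.79, 2.79, 3.14, 3.14, 3.14].

### API

Orientations are given as a 3x3 rotation matrix whose columns are the frame's x, y, z axes.
In Python, from rig import env gives the robot as it stands. The module is installed in compiled form; this text tells all that it offers. Calls block until the motion is done:
- env.goto(position, orientation): joint-space move of the TCP to a pose.
- env.movel(position, rot=None, feed=0.15, until_force=None): straight line of the TCP; rot=None keeps the orientation; feed is the mean speed in m/s. With until_force (N) it stops when the force on the tool has changed by that much, and returns True; else False.
- env.set_joints(angles): joint-space move.
- env.command_gripper(opening, effort=None): opening from 0.0 (shut) to 1.0 (fully open); effort is the grip in N (None keeps the last); returns when the fingers have stopped.
- env.dwell(seconds).
- env.inverse_kinematics(position, orientation): joint angles nearest the present ones, or None.
- env.read_state(): the state.
- env.capture(name): name is "side" or "top" or "wrist"; returns (picture, depth): 400x640x3 uint8, red, green, blue; 400x640 float32, m along the optical axis (not along the pixel's ray), 0 where there is no reading.
- env.camera_model(name): a dict with "fx", "fy", "cx", "cy" (pixels), "origin" and "orientation" of the camera in the world; the wrist camera has in their place "mount" (4x4, takes a point from camera to tool coordinates, whose origin is the TCP and whose axes are the flange's). Camera axes: x right, y up, looking along -z (the intrinsics and any distortion apply to the point x, -y, -z); pixel columns grow to the right and rows downward; lengths in m; the calibration is good to about 2 mm. A picture is of the moment at which its call begins: read the wrist's pose just before it. camera_model takes no time and is no camera call.
A pose or a line that the arm cannot do raises env.MotionError and nothing moves.
- env.close_job(): hands the job in, once; it reports no verdict.
The state is a dict: "time": time; "joints": joint angles; "dq": joint speeds; "tau": joint torques, N m; "eef_pos": TCP position; "eef_rot": TCP orientation; "contact_force": force on the tool from outside, world axes, zero at the start; "ft_torque": the same for the moment, N m; "width": opening from 0.0 (shut) to 1.0 (fully open).
Only numpy, scipy, OpenCV 4.12 (cv2) and the standard library are available. Lean on these libraries where they do the work, as an engineer would, in place of code of your own. Each camera call takes 0.05 s, during which the arm holds its last target. There are 200 camera calls.

### The job

Bring the wheel's empty slot round to the gap in the guide rail and lock it there: pull the spring plunger up by its knob, swing the wheel, and let the pin drop fully home. Then stand the loose test bar upright in that slot, setting it down gently rather than dropping it, and leave it there with the wheel still locked. Keep the five bars already loaded standing in their slots, and leave the other things on the bench where they are.

Things in the scene. Friction and masses are not known exactly. Their poses are not given: they have to be found in the camera images.
- magazine: Fixed grey round base, 316 mm across; origin on the wheel's axis at bench height, z up, +x pointing away from the loading gap. A steel guide rail (inner radius 139 mm, 4 mm thick, 42 to 62 mm above the bench) rings the wheel but for this gap, 77 mm wide with flared ends. Six index holes in the base under the wheel, 60 degrees apart.
- loading_point (a point): Fixed point in the middle of the rail's gap, 118 mm from the wheel's axis on the magazine's -x side, 30 mm above the bench. The empty slot belongs here.
- wheel: Aluminium wheel, 260 mm across, turns either way (up to 6.28 rad from the start, 0.1 N m) about the magazine's upright axis; origin there at bench height, +x out through the empty slot, at the start 74 to 180 degrees from the gap. Six slots open at rim and top, 42 mm wide, centres 118 mm and back walls 97 mm from the axis; their floor is 30 mm, wheel top 62 mm, hub top 82 mm above the bench.
- empty_slot (a point): Centre of the empty slot, at its floor, 30 mm above the bench, 118 mm from the axis along the wheel's +x; turns with the wheel.
- knob_grip (a point): On the axis of the plunger's black pull knob, 32 mm across, reaching 21 mm below to 17 mm above this point, which is 125 mm above the bench with the pin home. It stands on the wheel, 60 mm from the axis, 150 degrees counter-clockwise from the empty slot, is also the handle for swinging the wheel, and swivels freely, so the hand need not turn. Nearest bars 72 mm away, centre to centre.
- plunger (a joint): Pull of the spring plunger, m: 0 = its 10 mm round-nosed pin home in a 13 mm index hole, wheel locked; about 0.008 = pin riding on the base between holes, as at the start; 0.020 = end stop. Above 0.008 the wheel swings free. Spring: 4 N down at 0, 9 N at the stop. Let go within 2 mm of a hole, it drops in; with the empty slot at the gap it is over a hole.
- bar: The loose steel tensile test bar to load, standing upright on the bench to the robot's right; 100 mm long, both ends alike: round heads 36 mm in diameter and 32 mm long, tapering to a 20 mm shank. Origin at the centre of its underside, z along the bar. About 0.6 kg.
- loaded1: One of the five like bars already standing in the wheel, in the slot 60 degrees counter-clockwise of the empty one; origin at the centre of its underside.
- loaded2: One of the five like bars already standing in the wheel, in the slot 120 degrees counter-clockwise of the empty one; origin at the centre of its underside.
- loaded3: One of the five like bars already standing in the wheel, in the slot 180 degrees counter-clockwise of the empty one; origin at the centre of its underside.
- loaded4: One of the five like bars already standing in the wheel, in the slot 240 degrees counter-clockwise of the empty one; origin at the centre of its underside.
- loaded5: One of the five like bars already standing in the wheel, in the slot 300 degrees counter-clockwise of the empty one; origin at the centre of its underside.
- test_block: Bystander: square steel hardness test block, 64 x 64 x 16 mm, flat on the bench; origin at the centre of its underside.
- caliper: Bystander: caliper about 230 mm long lying on the bench, 14 mm high; origin under the middle of its length, x along it.
- scrap_tray: Bystander: grey open tray, 110 x 170 x 28 mm, with two broken bar halves in it; origin at the centre of its underside.
There are look-alikes about, which are no part of the job. What is shaped like the bar but yellow is not meant. What is shaped like the loaded2 but turquoise is not meant.

How it is judged:
On the way:
1. the empty slot faces the gap and the plunger's pin has dropped home, before the bar is loaded (horizontal distance between empty_slot and loading_point below 0.008 m and value of joint plunger below 0.003 m and angular speed of wheel below 0.1 rad/s and horizontal distance between bar and empty_slot above 0.05 m), for 0.2 s.
At the end, for the whole second after the job is handed in: Empty slot within 8 mm of the loading point, plunger home within 3 mm; the bar at rest on the slot's floor, within 9 mm of its centre and 4.5 degrees of upright; the five loaded bars upright (8 degrees) in their slots; test block, caliper and tray within 30 mm of their starts (horizontal distance between empty_slot and loading_point below 0.008 m and value of joint plunger below 0.003 m and horizontal distance between bar and empty_slot below 0.009 m and height (world z) of bar between 0.025 and 0.035 m and angle between bar's own z axis and vertical below 0.08 rad and linear speed of bar below 0.02 m/s and angle between each of loaded1, loaded2, loaded3, loaded4, loaded5's own z axis and vertical below 0.15 rad and horizontal distance between each of loaded1, loaded2, loaded3, loaded4, loaded5 and wheel below 0.128 m and height (world z) of each of loaded1, loaded2, loaded3, loaded4, loaded5 below 0.038 m and distance of each of test_block, caliper, scrap_tray from where it was at the start of the episode below 0.03 m); the robot touches nothing.
It fails at once if a loaded bar is knocked over or pulled out of its slot (angle between any of loaded1, loaded2, loaded3, loaded4, loaded5's own z axis and vertical above 0.5 rad or height (world z) of any of loaded1, loaded2, loaded3, loaded4, loaded5 above 0.055 m).
It fails at once if the loose bar is dropped (falls free at more than 0.5 m/s) (linear speed of bar above 0.5 m/s and contact force between the fingers and bar below 0.1 N).
It also fails if it takes over 64 s, if anything falls off the work surface, if the arm or the gripper's body presses on something with over 40 N, if the wrist force passes 120 N, or if a joint passes its speed limit or range.

## Working session

There is one attempt and no reset: what is moved stays moved. The work goes in short steps, each a Python script; the robot and the scene stay as the last script left them, time stands still between calls to the robot, and variables do not carry over. Pictures are saved under pics/ and viewed, about 8 in all and at most 12, crops included, and the job is handed in when it is done.

```bash
mkdir -p pics; cat > h.py <<'E'
import numpy as np, cv2
from rig import env
def world(name,cap,u,v,z=None,pose=None):
    """pixel->world by depth, or by ray at height z"""
    m=env.camera_model(name)
    if 'mount' in m:
        M=np.array(m['mount']);T=np.eye(4);T[:3,:3]=pose[1];T[:3,3]=pose[0];T=T@M;R,o=T[:3,:3],T[:3,3]
    else: R,o=np.array(m['orientation']),np.array(m['origin'])
    d=R@np.array([(u-m['cx'])/m['fx'],-(v-m['cy'])/m['fy'],-1.])
    t=float(np.median(cap[1][int(v)-1:int(v)+2,int(u)-1:int(u)+2])) if z is None else (z-o[2])/d[2]
    return o+t*d
def save(n,img,s=1):
    cv2.imwrite(n,cv2.resize(img[:,:,::-1],None,fx=s,fy=s,interpolation=cv2.INTER_CUBIC))
E
python3 - <<'E'
from h import *
for n in('top','side'):
    c=env.capture(n);np.savez(''+n,p=c[0],d=c[1]);save(f'pics/{n}0.png',c[0],1.25);m=env.camera_model(n);print(n,m)
print(env.camera_model('wrist'));print(env.read_state())
E
```

```text
top {'fx': 369.56263742952274, 'fy': 369.56263742952274, 'cx': 321.8297543146583, 'cy': 203.23068039709597, 'origin': array([ 0.47603784, -0.01456977,  1.21448604]), 'orientation': array([[ 2.15497395e-02,  9.97584823e-01, -6.60312851e-02],
       [-9.99767520e-01,  2.14553179e-02, -2.13883633e-03],
       [-7.16948448e-04,  6.60620255e-02,  9.97815261e-01]])}
side {'fx': 418.926212753198, 'fy': 418.926212753198, 'cx': 322.9206879189971, 'cy': 203.28834910602103, 'origin': array([ 0.1489421 , -0.71297343,  0.94079183]), 'orientation': array([[ 0.86181965,  0.36022141, -0.35708182],
       [-0.50702713,  0.63098463, -0.58718131],
       [ 0.01379786,  0.68709456,  0.72643698]])}
{'fx': 351.87154771310145, 'fy': 351.87154771310145, 'cx': 317.95493222125333, 'cy': 196.67794373345527, 'mount': array([[-8.80230232e-04,  9.58139076e-01,  2.86301829e-01,
         7.29160872e-02],
       [ 9.99999607e-01,  8.73654066e-04,  1.50707341e-04,
        -6.72571322e-05],
       [-1.05730164e-04,  2.86301849e-01, -9.58139468e-01,
        -1.46888024e-01],
       [ 0.00000000e+00,  0.00000000e+00,  0
[... 160 characters left out ...]
0.05849614]), 'dq': array([ 6.29390807e-05, -1.83917060e-03, -1.61562169e-04, -1.40556179e-03,
        1.76588943e-03,  8.95627997e-04,  7.81377842e-04]), 'tau': array([ 3.00420048e-03, -6.60018897e+01,  1.36979096e+00, -4.06475544e+01,
        1.71531632e-02,  8.93947959e-03,  9.97651114e-06]), 'eef_pos': array([0.24208236, 0.60278699, 0.22622977]), 'eef_rot': array([[-9.27976154e-01,  3.72639337e-01, -4.26635505e-04],
       [ 3.72639561e-01,  9.27975120e-01, -1.39087373e-03],
       [-1.22387131e-04, -1.44967892e-03, -9.99998942e-01]]), 'contact_force': array([ 0.36526605, -1.01810064,  0.73187656]), 'ft_torque': array([-0.00296973,  0.02643112, -0.01822895]), 'width': 1.0031820684290158}
```

View pics/top0.png

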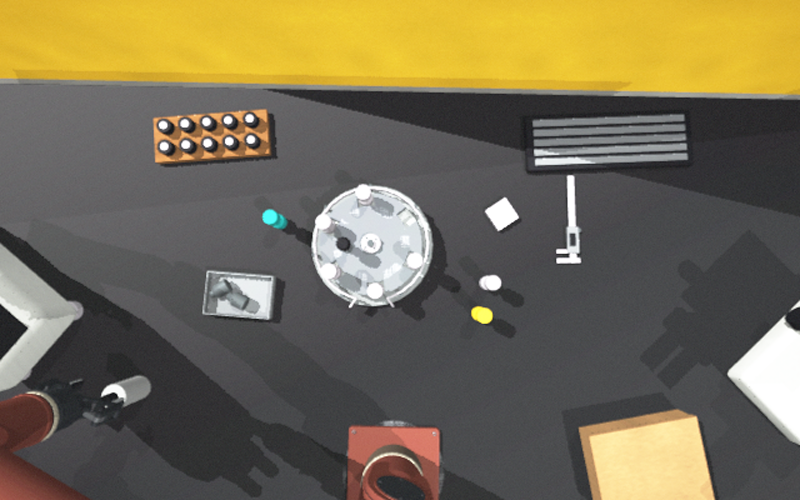

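View pics/side0.png

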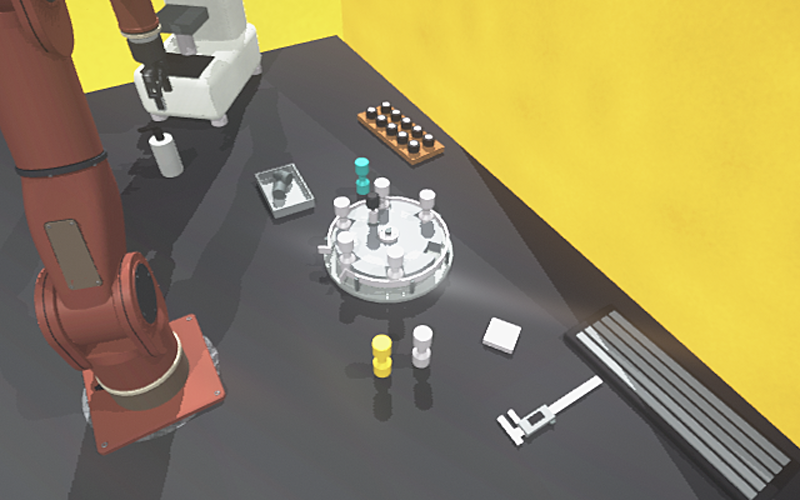

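The side view also shows the wheel. Bar candidates in the top view: white (490,283) and yellow (482,315, look-alike). Turquoise (273,218) is the loaded2 look-alike. I choose the white one. The knob is the black spot at (343,243) and the empty slot looks to be near (408,213). Next I check both in a close crop.

```bash
python3 - <<'E'
from h import *
f=np.load('top.npz');p,d=f['p'],f['d']
a=cv2.resize(p[140:255,240:360],None,fx=5,fy=5,interpolation=cv2.INTER_CUBIC)
b=cv2.resize(p[210:270,365:415],None,fx=4,fy=4,interpolation=cv2.INTER_CUBIC)
o=np.zeros((575,800,3),np.uint8);o[:575,:600]=a;o[:240,600:800]=b
cv2.imwrite('pics/crop.png',o[:,:,::-1])
m=env.camera_model('top');V,U=np.mgrid[0:400,0:640]
P=np.stack([(U-m['cx'])/m['fx'],-(V-m['cy'])/m['fy'],-np.ones_like(U)],-1)*d[...,None]@m['orientation'].T+m['origin']
np.save('P.npy',P)
def cl(x0,x1,y0,y1,z0,z1):
    M=(P[...,0]>x0)&(P[...,0]<x1)&(P[...,1]>y0)&(P[...,1]<y1)&(P[...,2]>z0)&(P[...,2]<z1)
    n,l,s,c=cv2.connectedComponentsWithStats(M.astype(np.uint8))
    for i in range(1,n):
        if s[i,4]>12: 
            q=P[l==i];print(s[i,4],c[i].round(1),q.mean(0).round(4),((q.min(0)+q.max(0))/2).round(4),np.ptp(q,axis=0).round(3),p[l==i].mean(0).round())
cl(.25,.75,-.4,.3,.108,.16)
print();cl(.2,.7,-.4,-.15,.085,.115)
E
```

```text
129 [290. 154.] [0.6922 0.0854 0.129 ] [0.6933 0.0859 0.1244] [0.035 0.035 0.027] [243. 242. 243.]
131 [258.2 177.6] [0.6196 0.1774 0.1294] [0.6199 0.1781 0.1223] [0.034 0.035 0.027] [245. 244. 245.]
108 [274.1 195.1] [0.5674 0.1266 0.1466] [0.5687 0.1267 0.135 ] [0.034 0.029 0.038] [71. 71. 75.]
117 [331.4 208.5] [ 0.5329 -0.0407  0.1306] [ 0.5329 -0.041   0.1245] [0.033 0.033 0.02 ] [253. 252. 253.]
128 [262.7 216.9] [0.504  0.1605 0.1298] [0.5037 0.1606 0.1236] [0.035 0.033 0.024] [250. 250. 250.]
121 [299.5 232.5] [0.4605 0.0513 0.1305] [0.4606 0.0513 0.1237] [0.033 0.033 0.029] [253. 253. 253.]

118 [393.5 226.2] [ 0.4851 -0.2293  0.1   ] [ 0.4843 -0.2294  0.096 ] [0.033 0.034 0.021] [248. 248. 248.]
119 [386.6 252.4] [ 0.4063 -0.2091  0.1006] [ 0.4063 -0.2095  0.0969] [0.033 0.033 0.021] [254. 252.  96.]
```

View pics/crop.png

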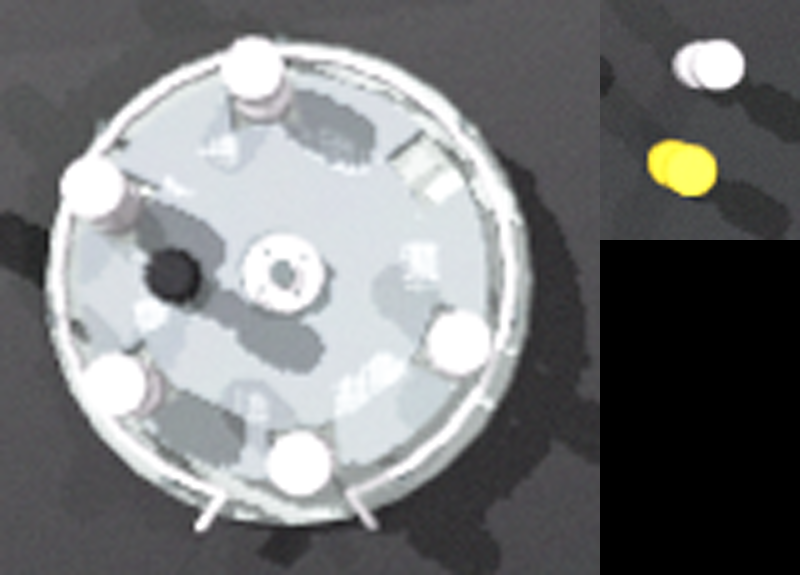

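The close crop confirms the white bar at (718,65), separate from the yellow one at (690,168). The knob is at (172,277), the hub at (285,273), and the empty slot at about (428,165). The gap's flared ends are at (222,492)–(200,528) and (350,490)–(374,526). All heights match the sizes given (bar tops 0.13 in the wheel, knob top 0.15, loose bar 0.10).

```bash
python3 - <<'E'
from h import *
from scipy.optimize import least_squares
f=np.load('top.npz')
for z in (.052,.062):
    w=[world('top',None,240+u/5-.4,140+v/5-.4,z) for u,v in((222,492),(350,490),(200,528),(374,526))]
    print(np.round(w,4),(w[0]+w[1])/2,(w[2]+w[3])/2)
# tops only, from each camera, fit axis + angle
def tops(n):
    g=np.load(n+'.npz');d=g['d'];p=g['p'];m=env.camera_model(n);V,U=np.mgrid[0:400,0:640]
    P=np.stack([(U-m['cx'])/m['fx'],-(V-m['cy'])/m['fy'],-np.ones_like(U)],-1)*d[...,None]@m['orientation'].T+m['origin']
    out=[]
    for x,y,z in((.692,.085,.13),(.62,.178,.13),(.504,.16,.13),(.46,.051,.13),(.533,-.041,.13),(.5675,.127,.15),(.485,-.229,.1)):
        M=(np.hypot(P[...,0]-x,P[...,1]-y)<.03)&(abs(P[...,2]-z)<.006)
        c,r=cv2.minEnclosingCircle(P[M][:,:2].astype(np.float32)); out.append(c);print(n,M.sum(),np.round(c,4),round(r,4),np.median(P[M][:,2]).round(4))
    out=np.array(out);rho=np.r_[[.118]*5,.06];ph=np.deg2rad([60,120,180,240,300,150])
    s=least_squares(lambda q:(np.c_[q[0]+rho*np.cos(q[2]+ph),q[1]+rho*np.sin(q[2]+ph)]-out[:6]).ravel(),[.576,.068,-.9],loss='soft_l1',f_scale=.001)
    print(n,s.x,np.rad2deg(s.x[2]),s.fun.reshape(-1,2).round(4).tolist());return out
tops('top');tops('side')
E
```

```text
[[0.4413 0.1041 0.052 ]
 [0.4442 0.0239 0.052 ]
 [0.4185 0.1172 0.052 ]
 [0.4221 0.0084 0.052 ]] [0.4427553 0.0639877 0.052    ] [0.42033561 0.06277833 0.052     ]
[[0.4416 0.103  0.062 ]
 [0.4445 0.0236 0.062 ]
 [0.419  0.1161 0.062 ]
 [0.4226 0.0082 0.062 ]] [0.4430416  0.06331193 0.062     ] [0.42081477 0.06211296 0.062     ]
top 115 [0.6938 0.086 ] 0.0182 0.1305
top 120 [0.6203 0.1785] 0.0181 0.1306
top 121 [0.504  0.1614] 0.0179 0.1307
top 115 [0.4601 0.0522] 0.0179 0.1312
top 116 [ 0.5331 -0.0409] 0.0178 0.1307
top 92 [0.5679 0.1281] 0.0161 0.1488
top 110 [ 0.4853 -0.2302] 0.0178 0.1004
top [ 0.57681454  0.06889056 -0.90275836] -51.72424385965879 [[-0.0003, -0.0001], [0.0002, -0.0], [-0.0003, 0.0001], [-0.0, -0.0003], [0.0001, 0.0001], [0.0003, 0.0001]]
side 85 [0.6949 0.0847] 0.0198 0.1298
side 83 [0.621  0.1775] 0.0212 0.1298
side 95 [0.5046 0.1597] 0.0195 0.1302
side 110 [0.461  0.0484] 0.0188 0.1302
side 123 [ 0.5333 -0.0416] 0.0183 0.1299
side 66 [0.5668 0.1249] 0.0158 0.1489
side 158 [ 0.4866 -0.2336] 0.0197 0.1002
side [ 0.57745839  0.06712682 -0.89916838] -51.518553105643754 [[-0.0007, -0.0002], [-0.0002, -0.0006], [-0.0006, -0.0002], [-0.0002, 0.0013], [0.0009, -0.001], [0.0018, 0.0015]]
```

```bash
cat >> h.py <<'E'
C=np.array([.5770,.0684])
def R(a): a=np.deg2rad(a);c,s=np.cos(a),np.sin(a);return np.array([[c,s,0],[s,-c,0],[0,0,-1.]])
def knob(t,z): t=np.deg2rad(t);return np.r_[C+.06*np.array([np.cos(t),np.sin(t)]),z]
def cloud(c,pose):
    m=env.camera_model('wrist');T=np.eye(4);T[:3,:3]=pose[1];T[:3,3]=pose[0];T=T@m['mount'];V,U=np.mgrid[0:400,0:640]
    return np.stack([(U-m['cx'])/m['fx'],-(V-m['cy'])/m['fy'],-np.ones_like(U)],-1)*c[1][...,None]@T[:3,:3].T+T[:3,3]
def circ(P,x,y,z,r=.03,dz=.005):
    M=(np.hypot(P[...,0]-x,P[...,1]-y)<r)&(abs(P[...,2]-z)<dz)
    if M.sum()<20: return None
    c,q=cv2.minEnclosingCircle(P[M][:,:2].astype(np.float32));return np.round([*c,q,np.median(P[M][:,2])],4),M.sum()
def pic():
    s=env.read_state();pose=(s['eef_pos'],s['eef_rot']);c=env.capture('wrist');return c,pose,cloud(c,pose)
E
python3 - <<'E'
from h import *
for a in(125,-55,152):
    try: env_j=[env.inverse_kinematics(knob(t,z),R(a)) for t in(98.3,60,20,-27.8) for z in(.14,.24)]; print(a,[None if j is None else np.round(j,2).tolist() for j in env_j])
    except Exception as e: print(e)
env.goto(knob(98.3,.26),R(125))
env.command_gripper(.55,60)
c,pose,P=pic();save('pics/w1.png',c[0])
print(env.read_state()['time'],pose[0],circ(P,.568,.128,.149),circ(P,.62,.178,.13),circ(P,.504,.16,.13),circ(P,.693,.086,.13),circ(P,.46,.05,.13))
E
```

```text
125 [[-0.74, 0.28, 0.52, 1.77, -0.15, 1.14, 0.44], [-0.76, 0.2, 0.54, 1.64, -0.1, 1.33, 0.41], [-0.7, 0.36, 0.54, 1.68, -0.2, 1.16, 0.5], [-0.72, 0.29, 0.56, 1.55, -0.15, 1.35, 0.47], [-0.66, 0.41, 0.58, 1.62, -0.24, 1.18, 0.59], [-0.67, 0.34, 0.6, 1.5, -0.19, 1.36, 0.55], [-0.62, 0.4, 0.62, 1.65, -0.25, 1.18, 0.67], [-0.65, 0.33, 0.66, 1.52, -0.2, 1.36, 0.64]]
-55 [[-1.23, 0.51, 1.22, 1.78, -0.51, 1.22, -2.39], [-1.26, 0.37, 1.23, 1.66, -0.35, 1.37, -2.51], [-1.13, 0.62, 1.22, 1.69, -0.6, 1.27, -2.31], [-1.14, 0.49, 1.22, 1.57, -0.46, 1.41, -2.42], [-1.04, 0.67, 1.21, 1.64, -0.65, 1.3, -2.24], [-1.04, 0.55, 1.22, 1.51, -0.52, 1.44, -2.33], [-0.98, 0.65, 1.21, 1.66, -0.63, 1.29, -2.17], [-0.98, 0.53, 1.22, 1.54, -0.5, 1.43, -2.27]]
152 [[-0.7, 0.27, 0.48, 1.76, -0.14, 1.14, 0.9], [-0.71, 0.2, 0.48, 1.64, -0.09, 1.33, 0.87], [-0.66, 0.35, 0.5, 1.67, -0.18, 1.16, 0.96], [-0.67, 0.28, 0.5, 1.55, -0.14, 1.35, 0.93], [-0.63, 0.4, 0.54, 1.62, -0.22, 1.18, 1.04], [-0.63, 0.33, 0.55, 1.5, -0.18, 1.36, 1.01], [-0.6, 0.39, 0.59, 1.65, -0.24, 1.17, 1.13], [-0.62, 0.32, 0.62, 1.52, -0.19, 1.36, 1.1]]
2.6917 [0.56832176 0.12786388 0.25999443] (array([0.57  , 0.1274, 0.0169, 0.1485]), np.int64(1254)) (array([0.6223, 0.1773, 0.0183, 0.1298]), np.int64(1542)) (array([0.5058, 0.1605, 0.018 , 0.1298]), np.int64(1770)) None (array([0.4619, 0.0513, 0.0184, 0.1298]), np.int64(1524))
```

```bash
sed -i 's/^C=.*/C=np.array([.5778,.0683])/' h.py; python3 - <<'E'
from h import *
def st(l): s=env.read_state();print(l,round(s['time'],2),s['eef_pos'].round(4),s['contact_force'].round(1),round(s['width'],3))
env.movel(knob(98.3,.133),R(125),feed=.12);st('down')
env.command_gripper(0,60);st('grip')
env.movel(knob(98.3,.140),feed=.05);st('up')
for t in np.linspace(98.3,-27.8,10)[1:]:
    env.movel(knob(t,.140),feed=.09);st(round(t,1))
c,pose,P=pic();save('pics/w2.png',c[0])
c=env.capture('top');np.savez('top2',p=c[0],d=c[1]);save('pics/top2.png',c[0][130:260,230:370],5)
E
```

```text
down 3.9 [0.5697 0.1278 0.1338] [-0.3 -0.6  0.2] 0.546
grip 4.21 [0.5699 0.1279 0.134 ] [0.6 0.7 6.7] 0.34
up 4.5 [0.5683 0.1277 0.1393] [ 0.1  1.  -8. ] 0.34
84.3 4.82 [0.5856 0.1282 0.1398] [13.4 -0.2 -7.9] 0.337
70.3 5.13 [0.5993 0.1247 0.1397] [ 9.3 -1.5 -7.9] 0.338
56.3 5.45 [0.6126 0.1175 0.1399] [10.4 -4.  -8.5] 0.343
42.3 5.77 [0.6236 0.1074 0.14  ] [ 9.1 -6.  -8.7] 0.338
28.2 6.08 [0.6317 0.0947 0.14  ] [ 7.4 -7.9 -7.7] 0.334
14.2 6.4 [0.6365 0.0804 0.1399] [ 4.3 -9.8 -9. ] 0.338
0.2 6.72 [0.6377 0.0654 0.1398] [ 1.9 -9.1 -7.8] 0.337
-13.8 7.03 [0.6352 0.0508 0.1397] [-1.3 -9.6 -8.9] 0.342
-27.8 7.35 [0.6293 0.0373 0.1395] [-5.2 -8.1 -7.9] 0.337
```

View pics/top2.png

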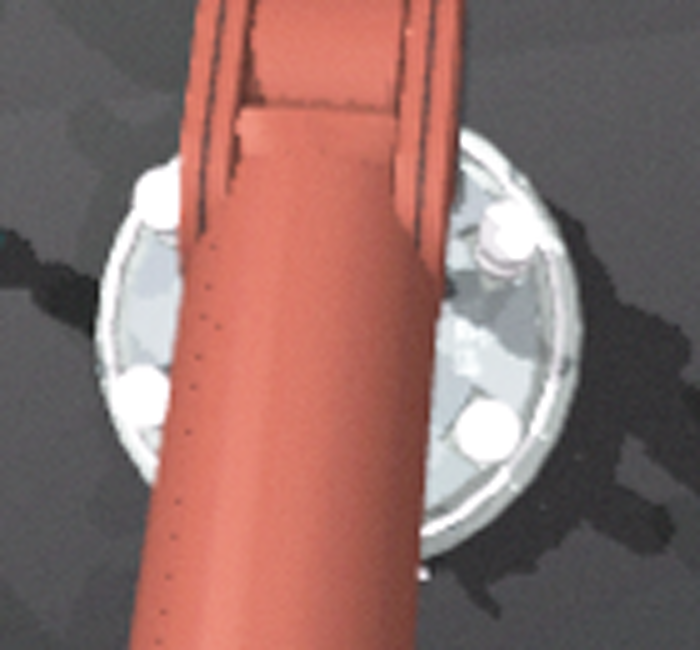

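```bash
python3 - <<'E'
from h import *
def st(l): s=env.read_state();print(l,round(s['time'],2),s['eef_pos'].round(4),s['contact_force'].round(1),round(s['width'],3));return s
g=np.load('top2.npz');d=g['d'];m=env.camera_model('top');V,U=np.mgrid[0:400,0:640]
P=np.stack([(U-m['cx'])/m['fx'],-(V-m['cy'])/m['fy'],-np.ones_like(U)],-1)*d[...,None]@m['orientation'].T+m['origin']
for k in range(6):
    t=np.deg2rad(182.2+60*k);x,y=.5768+.118*np.cos(t),.0689+.118*np.sin(t);r=circ(P,x,y,.13)
    if r: print(k,r,'dang',np.rad2deg(np.arctan2(r[0][1]-.0689,r[0][0]-.5768))-(182.2+60*k))
r=env.movel(knob(-27.8,.1255),feed=.03,until_force=12);s=st(r);env.dwell(.2);st('')
E
```

```text
1 (array([ 0.5106, -0.0282,  0.0179,  0.1303]), np.int64(114)) dang -366.4850459731346
2 (array([ 0.628 , -0.0366,  0.0181,  0.1309]), np.int64(114)) dang -366.3123273170986
4 (array([0.6437, 0.1678, 0.0171, 0.1303]), np.int64(78)) dang -366.2760262886488
5 (array([0.5256, 0.1755, 0.0177, 0.1307]), np.int64(103)) dang -366.54501703880953
True 7.92 [0.6317 0.0406 0.1269] [ 1.8 -0.7  5.4] 0.338
 8.12 [0.6317 0.0406 0.1269] [-0.3 -0.   5.6] 0.336
```

```bash
python3 - <<'E'
from h import *
def st(l): s=env.read_state();print(l,round(s['time'],2),s['eef_pos'].round(4),s['contact_force'].round(1),round(s['width'],3));return s
env.command_gripper(.55);st('rel')
env.movel(knob(-27.8,.23),feed=.2)
for a in(180,0,150):
  j=[env.inverse_kinematics(p,R(a)) for p in([.486,-.231,.08],[.486,-.231,.26],[.459,.0637,.11],[.459,.0637,.26])];print(a,[None if q is None else np.round(q,2).tolist() for q in j])
env.goto([.486,-.231,.22],R(180));env.command_gripper(.75,80);env.dwell(.3)
c,pose,P=pic();print(pose[0],circ(P,.486,-.231,.1));save('pics/w3.png',c[0])
c=env.capture('top');d=c[1];np.savez('top3',p=c[0],d=d);m=env.camera_model('top');V,U=np.mgrid[0:400,0:640]
P=np.stack([(U-m['cx'])/m['fx'],-(V-m['cy'])/m['fy'],-np.ones_like(U)],-1)*d[...,None]@m['orientation'].T+m['origin']
for k in range(6):
    t=np.deg2rad(182.2+60*k);x,y=.5768+.118*np.cos(t),.0689+.118*np.sin(t);r=circ(P,x,y,.13)
    if r: print(k,r,'dang',np.rad2deg(np.arctan2(r[0][1]-.0689,r[0][0]-.5768))-(182.2+60*k))
print('knob',circ(P,.629,.041,.142,dz=.012))
save('pics/top3.png',c[0][130:260,230:370],5);st('')
E
```

```text
rel 8.43 [0.6301 0.0404 0.1251] [ 0.3 -0.7 -0.6] 0.554
180 [[-0.16, 0.26, 0.6, 1.93, -0.18, 1.0, 2.09], [-0.25, 0.09, 0.66, 1.72, -0.05, 1.36, 1.99], [-0.65, 0.05, 0.43, 2.06, -0.02, 1.04, 1.36], [-0.69, -0.09, 0.43, 1.86, 0.04, 1.36, 1.3]]
0 [[-0.46, 0.36, 0.98, 1.94, -0.35, 1.02, -0.9], [-0.59, 0.11, 1.04, 1.73, -0.1, 1.36, -1.1], [-1.04, 0.04, 0.83, 2.08, -0.04, 1.03, -1.76], [-1.01, -0.14, 0.72, 1.88, 0.09, 1.37, -1.89]]
150 [[-0.24, 0.28, 0.69, 1.94, -0.21, 1.0, 1.6], [-0.31, 0.09, 0.72, 1.72, -0.06, 1.36, 1.47], [-0.72, 0.04, 0.5, 2.07, -0.02, 1.04, 0.84], [-0.76, -0.1, 0.49, 1.87, 0.05, 1.36, 0.77]]
[ 0.48602896 -0.23098952  0.22001823] (array([ 0.4874, -0.2325,  0.0183,  0.0998]), np.int64(1581))
1 (array([ 0.5211, -0.0353,  0.0178,  0.131 ]), np.int64(115)) dang -360.32668485908573
2 (array([ 0.6396, -0.03  ,  0.0181,  0.1305]), np.int64(117)) dang -359.7850719590003
3 (array([0.6951, 0.0729, 0.0183, 0.131 ]), np.int64(112)) dang -360.26343332052477
4 (array([0.6315, 0.1732, 0.0181, 0.1307]), np.int64(115)) dang -359.87470533673127
5 (array([0.5141, 0.169 , 0.0183, 0.1305]), np.int64(120)) dang -360.13805631718645
knob (array([0.6291, 0.0405, 0.0166, 0.1422]), np.int64(96))
 11.07 [ 0.486 -0.231  0.22 ] [-0.5  0.4 -0.1] 0.75
```

View pics/top3.png

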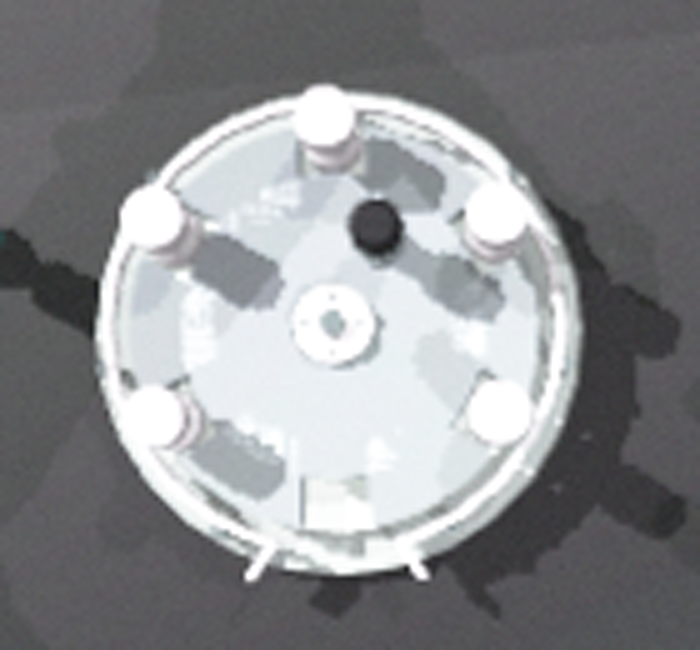

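Wheel locked: the knob top is at 0.142 (pin home), the slot at (338,505) faces the gap, and all five bars are upright. Next I grasp the bar.

```bash
python3 - <<'E'
from h import *
def st(l): s=env.read_state();print(l,round(s['time'],2),s['eef_pos'].round(4),s['contact_force'].round(1),round(s['width'],3));return s
env.movel([.4868,-.2320,.080],R(180),feed=.12);st('down')
env.command_gripper(0,80);st('grip');env.dwell(.2)
env.movel([.4868,-.2320,.225],feed=.12);st('lift')
env.movel([.4597,.0637,.225],R(180),feed=.15);env.dwell(.3);st('over')
env.movel([.4597,.0637,.150],feed=.1);env.dwell(.3);st('low')
c=env.capture('side');d=c[1];m=env.camera_model('side');V,U=np.mgrid[0:400,0:640]
P=np.stack([(U-m['cx'])/m['fx'],-(V-m['cy'])/m['fy'],-np.ones_like(U)],-1)*d[...,None]@m['orientation'].T+m['origin']
np.savez('side4',p=c[0],d=d)
for k in range(1,6):
    t=np.deg2rad(182.1+60*k);x,y=.5775+.118*np.cos(t),.0671+.118*np.sin(t);print(k,np.round([x,y],4),circ(P,x,y,.13))
w,pose,Pw=pic()
o=np.concatenate([cv2.resize(c[0][130:260,230:380],(600,520),interpolation=cv2.INTER_CUBIC)],1);save('pics/s4.png',o)
save('pics/w4.png',w[0])
E
```

```text
down 12.38 [ 0.4873 -0.2322  0.0807] [0.4 1.1 0.6] 0.749
grip 12.78 [ 0.4874 -0.2323  0.081 ] [-1.6  0.8  7.7] 0.386
lift 14.33 [ 0.4864 -0.2318  0.2242] [ 0.3  0.5 -6.6] 0.387
over 16.77 [0.4597 0.0635 0.225 ] [ 0.3  0.  -7.1] 0.386
low 17.97 [0.4599 0.0638 0.1504] [-0.1  0.6 -7.2] 0.389
1 [ 0.5223 -0.0372] (array([ 0.5222, -0.0351,  0.0199,  0.1302]), np.int64(116))
2 [ 0.6402 -0.0329] (array([ 0.6391, -0.0315,  0.0191,  0.1299]), np.int64(105))
3 [0.6954 0.0714] (array([0.6969, 0.0712, 0.0204, 0.1301]), np.int64(85))
4 [0.6327 0.1714] (array([0.6302, 0.1716, 0.02  , 0.1302]), np.int64(78))
5 [0.5148 0.1671] None
```

View pics/s4.png

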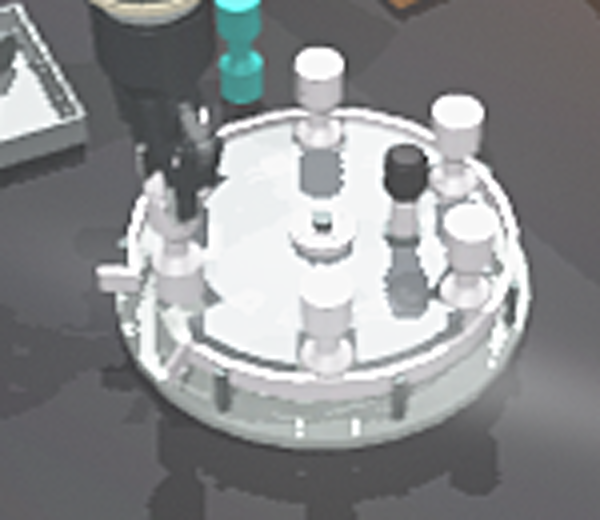

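View pics/w4.png

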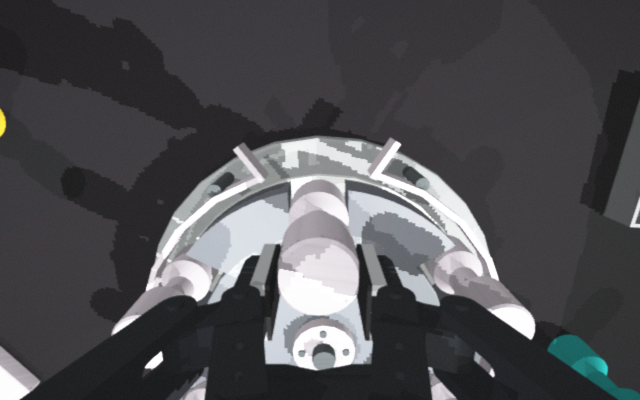

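The side view shows the bar, its foot at (180,285), hanging upright over the slot. In the wrist view the bar (278–358, mid 318) is centred on the slot edges (290 and 347, mid 318). Lowering gently.

```bash
python3 - <<'E'
from h import *
def st(l): s=env.read_state();print(l,round(s['time'],2),s['eef_pos'].round(4),s['contact_force'].round(1),s['ft_torque'].round(2),round(s['width'],3));return s
st('')
r=env.movel([.4597,.0637,.118],feed=.04,until_force=8);st(r)
if not r:
    r=env.movel([.4597,.0637,.108],feed=.02,until_force=6);env.dwell(.2);st(r)
E
```

```text
18.07 [0.4598 0.0637 0.1502] [-0.  -0.3 -6.7] [-0.02  0.03  0.01] 0.38
False 19.02 [0.4599 0.0637 0.1182] [-0.2  0.2 -7.9] [-0.07 -0.01 -0.03] 0.385
True 19.62 [0.4599 0.0638 0.1109] [-0.6  0.1  5.6] [0.13 0.1  0.02] 0.386
```

The bar touched down at TCP 0.1109 (0.111 expected). Now release, retreat and check.

```bash
python3 - <<'E'
from h import *
def st(l): s=env.read_state();print(l,round(s['time'],2),s['eef_pos'].round(4),s['contact_force'].round(1),round(s['width'],3));return s
env.command_gripper(.7);st('open')
env.movel([.4597,.0637,.26],feed=.12);env.goto([.486,-.231,.26],R(180));env.dwell(.3);st('away')
for n in('top','side'):
    c=env.capture(n);d=c[1];m=env.camera_model(n);V,U=np.mgrid[0:400,0:640]
    P=np.stack([(U-m['cx'])/m['fx'],-(V-m['cy'])/m['fy'],-np.ones_like(U)],-1)*d[...,None]@m['orientation'].T+m['origin']
    C0=np.array([.5768,.0689]) if n=='top' else np.array([.5775,.0671])
    for k in range(6):
        t=np.deg2rad(182.1+60*k);x,y=C0+.118*np.array([np.cos(t),np.sin(t)]);r=circ(P,x,y,.13);print(n,k,np.round([x,y],4),r)
    print('knob',circ(P,.629,.041,.142,dz=.012))
    save(f'pics/{n}5.png',c[0][100:300,200:420],3)
E
```

```text
open 20.0 [0.4585 0.0634 0.1097] [-0.2 -0.5  0.8] 0.703
away 22.83 [ 0.4863 -0.2302  0.26  ] [ 0.4 -1.  -0.2] 0.702
top 0 [0.4589 0.0646] (array([0.4582, 0.065 , 0.0178, 0.1307]), np.int64(116))
top 1 [ 0.5216 -0.0354] (array([ 0.5212, -0.0353,  0.0178,  0.1309]), np.int64(112))
top 2 [ 0.6395 -0.0311] (array([ 0.6396, -0.0305,  0.0179,  0.1311]), np.int64(113))
top 3 [0.6947 0.0732] (array([0.6947, 0.0737, 0.0182, 0.1304]), np.int64(112))
top 4 [0.632  0.1732] (array([0.6316, 0.1734, 0.0179, 0.1306]), np.int64(112))
top 5 [0.5141 0.1689] (array([0.5142, 0.1692, 0.0182, 0.1308]), np.int64(122))
knob (array([0.6291, 0.0404, 0.0166, 0.1418]), np.int64(96))
side 0 [0.4596 0.0628] (array([0.4578, 0.0622, 0.0188, 0.1303]), np.int64(106))
side 1 [ 0.5223 -0.0372] (array([ 0.5224, -0.0376,  0.0188,  0.1301]), np.int64(120))
side 2 [ 0.6402 -0.0329] None
side 3 [0.6954 0.0714] None
side 4 [0.6327 0.1714] (array([0.6326, 0.1712, 0.0186, 0.1304]), np.int64(80))
side 5 [0.5148 0.1671] (array([0.513 , 0.1667, 0.0187, 0.13  ]), np.int64(88))
knob None
```

View pics/top5.png

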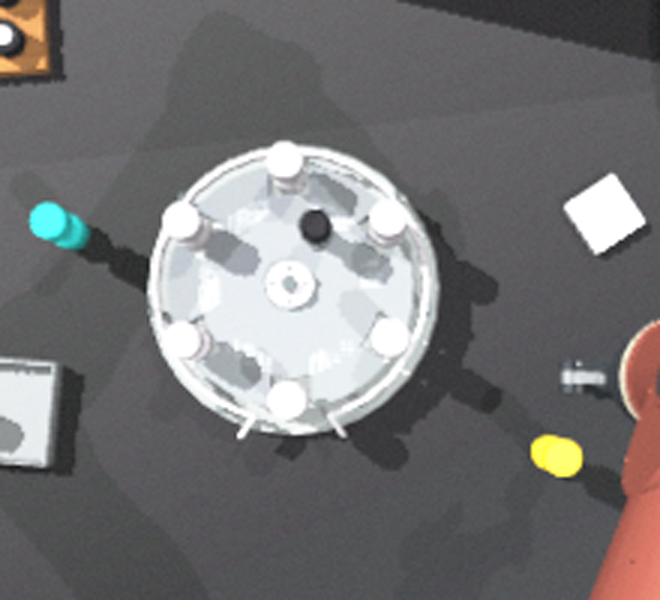

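The bar stands at (288,400) in the gap slot, within about 1 mm of its centre, and its top is at 0.130. The knob is down and the bystanders have not moved.

```bash
python3 -c "
from rig import env
env.close_job()"
```

```text
the job is handed in; nothing more can be done
```

The job is done and handed in at about 23 s on the robot's clock, well inside the 64 s limit; it gave no verdict. I pulled the plunger up by its knob, swung the wheel about 126° clockwise and let the pin drop home. Then I stood the white bar in the empty slot, lowering it slowly until it touched the floor.

**Last checks before handing in (top camera unless noted):**
- **Wheel lock:** the knob top was at 0.142 m, the pin-home height. The empty slot was within about 0.5° of the gap, and the same before and after loading.
- **Loaded bar:** it stood about 1 mm from the slot's centre by the top camera and about 2 mm by the side camera. Its top was at 0.130 m, which fits a bar standing on the slot floor.
- **Other bars:** all five tops were at 0.130–0.131 m and in their slots.
- **Bystanders:** in the last picture the test block looked undisturbed, and so did the part of the tray in view. The caliper was outside that crop, so I did not check it; no planned move went near it.
- **Robot:** it was clear of everything.

**Disagreements:**
- The cameras differed by about 2–3 mm, so I averaged them.
- The side camera could not confirm the knob or two of the loaded bars, so those rest on the top camera alone.
- Right after the swing the wheel read about 6° past the gap, because the arm was still settling. It had settled by the time the pin dropped in.

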